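Pry up the press bed and shim it

ROBOT

A 6-joint arm with a two-finger parallel gripper is mounted at the origin on a cart in front of the work surface, level with it; the furniture and walls round the work are solid. World frame = base frame: x ahead of the robot, y to its left, z up, the work surface at z = 0. Lengths are in m, angles in rad, forces in N, time in s.
With the tool pointing down it reaches from about 0.375 to 0.975 m from the base axis. Payload 3.8 kg.
Tool frame: the origin (TCP) lies midway between the tips of the shut fingers; the grasp point (between the pads) lies 19 mm behind it; x points along the fingers, y is the direction in which the jaws open and shut, and the axes are right-handed (so a half turn about x gives the same grasp; the last joint's range is limited). The gripper opens to 88 mm and grips with 3 to 60 N. Pads are 18 mm wide; open, the fingers measure 123 mm over their backs; the gripper's body (75 mm by 187 mm) begins 45 mm behind the grasp point.
Start: joints at [1.247, 0.264, 1.604, -0, 1.274, -0.037], TCP at [0.191, 0.647, 0.239] pointing down, gripper open.
Joint ranges: [-2.63, 2.63], [-0.94, 2.18], [0.31, 2.57], [-1.31, 4.45], [0, 2.66], [-2.55, 2.55]. Speed limits (rad/s): [2.57, 2.57, 3.14, 3.14, 3.14, 3.14].

INTERFACE

Orientations are given as a rotation vector (axis times angle).
In Python, from cell import manip, inverse_kinematics, cams, order gives the robot as it stands. Calls block until the motion is done:
- manip.move_pose(position, orientation): joint-space move of the TCP to a pose.
- manip.move_linear(position, rate=0.15, rot=None): straight line of the TCP; rot=None keeps the orientation; rate is the mean speed in m/s.
- manip.set_joints(angles): joint-space move.
- manip.set_gripper(opening, force=None): finger opening in m; force is the grip in N (None keeps the last); returns when the fingers have stopped.
- manip.dwell(seconds).
- inverse_kinematics(position, orientation): joint angles nearest the present ones, or None.
- manip.state(): the state.
- cams.capture(name): name is "scene" or "top" or "wrist"; returns a dict with "image" (420x560x3 uint8, blue, green, red), "z_map" (420x560 float32, m along the optical axis (not along the pixel's ray), 0 where there is no reading), "intrinsics" (3x3 intrinsics, pixels), "position" and "orientation" of the camera in the world; the wrist camera has in their place "T_tool_cam" (4x4, takes a point from camera to tool coordinates, whose origin is the TCP and whose axes are the tool frame's). Camera axes: x right, y down, z forward; pixel columns grow to the right and rows downward; lengths in m; the calibration is good to about 2 mm. The wrist camera is an equidistant fisheye: a pixel r from the principal point sees the ray r / f radians off the axis. A picture is of the moment at which its call begins: read the wrist's pose just before it.
A pose or a line that the arm cannot do raises manip.IKError and nothing moves.
- order.close_job(): hands the job in, once; it reports no verdict.
The state is a dict: "clock": time; "joint_pos": joint angles; "joint_velocities": joint speeds; "tau": joint torques, N m; "tool_pos": TCP position; "tcp_rot": TCP orientation; "contact_force": force on the tool from outside, world axes, zero at the start; "moment": the same for the moment, N m; "gripper_width": finger opening in m.
Only numpy, scipy, OpenCV 4.12 (cv2) and the standard library are available. Lean on these libraries where they do the work, as an engineer would, in place of code of your own. Each camera call takes 0.05 s, during which the arm holds its last target.

TASK

The front of the hinged press bed has to be packed up: hold the pry bar by its handle, put its toe under the bed's front edge over the fulcrum block, lever the bed up and park the bar under the hold-down hook so that it keeps the bed raised by itself. Then slide the shim along the ledge under the bed until its grip block meets the bed's front edge, and with the bar let the bed down gently onto the shim and draw the bar out clear of the bed. Lift the bed only with the bar, never force it against its stop or jam the shim, and leave the other things on the table alone.

Things in the scene. Friction and masses are not known exactly. Their poses are not given: they have to be found in the camera images.
- press: bench press: fixed steel base, 325x260 mm. Origin on the table below the middle of the bed's front edge; +x into the press, +y left, z up. Base plate x -0.13..0.195, 8 mm thick. Right half: ledge, top z 0.042, y -0.086..-0.024, x -0.058..0.037, on which the bed lies. Left half (y +0.055): open space below the bed, 34 mm high, with fulcrum and hook standing before it. 'Local' below = this frame
- bed: heavy bed plate (4 to 6.3 kg, 185x216x25 mm) hinged at its back along local y at local x 0.175, z 0.042. Origin: middle of its lower front edge; z 0.042 when down, then its top is at 0.071, the clamp strip on it at 0.083. The edge's height tells the bed's angle: rise = 0.175 x angle. It falls by its own weight; a solid stop ends it at 0.088 rad (edge at z 0.0574). On the shim its edge lies at z about 0.049
- fulcrum: fixed steel fulcrum block before the bed, 46 mm wide; its round top (6 mm radius, along local y) carries the bar between two cheeks 25 mm apart that rise 8 mm above it. Origin under its middle on the base plate
- fulcrum_top (a point): top of the fulcrum's round between the cheeks, local (-0.035, 0.055, 0.036)
- hook: fixed steel hold-down hook, an upside-down L, origin under its pocket on the base plate at local (-0.110, 0.083, 0.008), turned -0.36 rad so that its x points at the fulcrum 80 mm away. In its own axes: arm 14 mm along x, y -0.0145..0.0115, underside 27 mm above origin, 10 mm high; post at y +0.0105..0.0245; at its right end a lip 4 mm wide hangs 3 mm lower (inner face y -0.0105)
- hook_seat (a point): middle of the hook's pocket on the underside of its arm (z 0.0352); the blade comes from the right, passes below the lip and goes up behind it; the pocket is 21 mm wide; axes as the hook's
- pry_bar: pry bar, 0.35 kg, lying flat: dark square handle 18x18 mm, x -0.045..0.035, then a steel blade 16 mm wide, 8 mm thick to 0.184, ending in a raised round toe (x 0.180, top 12 mm above the underside). Origin on the underside of the handle where it is best held; x points to the toe, z up. In use x +0.135 lies on the fulcrum and the hand swings the bar; see bar_toe
- bar_toe (a point): top of the bar's toe. With bar x +0.135 on the fulcrum: toe end 0.13 rad down it meets the lowered bed; 0.11 up the blade is level with the hook's seat (bed edge z 0.052 to 0.054); 0.15 to 0.18 up it clears the lip; at 0.19 the bed is at its stop, felt as a sudden rise in force. From a line straight along local x, turn the bar 0.36 rad about the fulcrum (handle left) to go under the hook. The hand feels 5 to 11 N
- shim: metal shim, 85 mm long, 0.12 kg, lying flat: grip block 50x14x34 mm (x, y, z), before it a tongue 40 mm wide, 6 mm thick, x 0.025..0.060 (last 5 mm 3 mm thick). Origin below the middle of the grip block; x points to the tongue, z up
- shim_home (a point): where the shim's origin lies when home on the ledge: tongue under the bed, front face of the grip block against the bed's front edge; local (-0.025, -0.055, 0.042)
- cork_block: cork sanding block, 60x100x34 mm; a bystander, origin at the middle of its underside
- yellow_tape_measure: pocket tape measure, 64x72x25 mm; a bystander, origin at the middle of its underside
- snips: small side cutters, 46x125x12 mm; a bystander, origin at the middle of its underside
- green_marker: felt marker, 12x108x13 mm, lying; a bystander, origin at the middle of its underside
Mind the look-alikes: they are no part of the job. What is shaped like the shim but turquoise or yellow is not meant.

How it is judged:
On the way, in this order (a step that is already met when the one before it is completed fails the run):
1. the bed is levered up by the bar over the fulcrum block (height (world z) of bed above 0.051 m and contact force between pry_bar and bed above 3 N and contact force between pry_bar and fulcrum above 3 N), for 0.1 s.
2. the bar, let go of, is parked under the hook and keeps the bed up (height (world z) of bed above 0.051 m and contact force between pry_bar and hook above 1 N and contact force between pry_bar and bed above 3 N and contact force between the fingers and pry_bar below 0.1 N), for 0.2 s.
3. the shim is home under the bed while the bar still keeps the bed up (x of shim in the frame of shim_home between -0.003 and 0.004 m and y of shim in the frame of shim_home between -0.01 and 0.01 m and z of shim in the frame of shim_home below 0.003 m and angle between the x axis of shim and the x axis of press, either way round below 0.12 rad and height (world z) of bed above 0.051 m and contact force between pry_bar and hook above 1 N), for 0.2 s.
At the end, for the whole second after the job is handed in: The bed rests on the shim, front edge at 48.0 to 50.8 mm; the shim lies flat on the ledge, its grip block within 3 mm of the bed's front edge, within 10 mm sideways of its place and 0.12 rad of straight; the bar is out of the hook, does not touch the bed and lies still anywhere (x of shim in the frame of shim_home between -0.003 and 0.004 m and y of shim in the frame of shim_home between -0.01 and 0.01 m and z of shim in the frame of shim_home below 0.003 m and angle between the x axis of shim and the x axis of press, either way round below 0.12 rad and height (world z) of bed between 0.048 and 0.0508 m and contact force between shim and bed above 5 N and contact force between pry_bar and bed below 0.1 N and contact force between pry_bar and hook below 0.5 N and linear speed of pry_bar below 0.02 m/s and linear speed of shim below 0.01 m/s).
It fails at once if the bed is dropped or jerked (its front edge moves faster than 0.12 m/s) (linear speed of bed above 0.12 m/s).
It fails at once if the bed is forced against its stop or the bar is overloaded (more than 120 N between bar and bed) (contact force between pry_bar and bed above 120 N).
It fails at once if the shim is jammed or the bed is let down hard on it (more than 80 N between shim and bed) (contact force between shim and bed above 80 N).
It fails at once if the bed is pushed or lifted with the fingers or the arm (more than 5 N) (contact force between any of the fingers, the arm and bed above 5 N).
It fails at once if a bystander is moved more than 30 mm (distance of any of cork_block, yellow_tape_measure, snips, green_marker from where it was at the start of the episode above 0.03 m).
It also fails if it takes over 72 s, if anything falls off the work surface, if the arm or the gripper's body presses on something with over 40 N, if the wrist force passes 120 N, or if a joint passes its speed limit or range.

## Working session

There is one attempt and no reset: what is moved stays moved. The work goes in short steps, each a Python script; the robot and the scene stay as the last script left them, time stands still between calls to the robot, and variables do not carry over. Pictures are saved under pics/ and viewed, and the job is handed in when it is done.

```bash
ls; mkdir -p pics; python3 - <<'E'
from cell import manip, cams
import cv2, numpy as np
s=manip.state(); print({k:np.round(v,3) for k,v in s.items()})
for n in ["scene","top"]:
    c=cams.capture(n); cv2.imwrite(f"pics/{n}0.png",c["image"]); np.savez(f"pics/{n}0.npz",**{k:np.array(v) for k,v in c.items()})
    print(n,c["position"],c["orientation"],c["intrinsics"])
E
```

```text
pics
{'clock': np.float64(0.0), 'joint_pos': array([ 1.247,  0.265,  1.605, -0.   ,  1.274, -0.037]), 'joint_velocities': array([ 0.001, -0.001, -0.001, -0.   , -0.   , -0.001]), 'tau': array([-0.0000e+00, -5.0210e+01, -3.5688e+01,  7.3000e-02,  3.0000e-02,
       -0.0000e+00]), 'tool_pos': array([0.191, 0.647, 0.237]), 'tcp_rot': array([ 0.223,  1.559, -0.227]), 'contact_force': array([-0.126, -0.446,  0.339]), 'moment': array([-0.029,  0.022, -0.032]), 'gripper_width': np.float64(0.088)}
scene [ 0.12834702 -0.55882577  0.90229447] [-2.31638473  0.76988769 -0.28157409] [[389.49228921   0.         275.37996755]
 [  0.         389.49228921 212.29442683]
 [  0.           0.           1.        ]]
top [0.47823745 0.02079457 1.19566783] [-2.18207814  2.22074194 -0.07624725] [[381.94159576   0.         277.05687486]
 [  0.         381.94159576 212.61724791]
 [  0.           0.           1.        ]]
```

View pics/scene0.png

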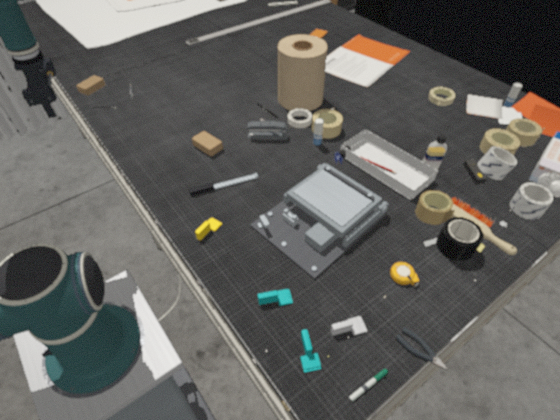

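View pics/top0.png

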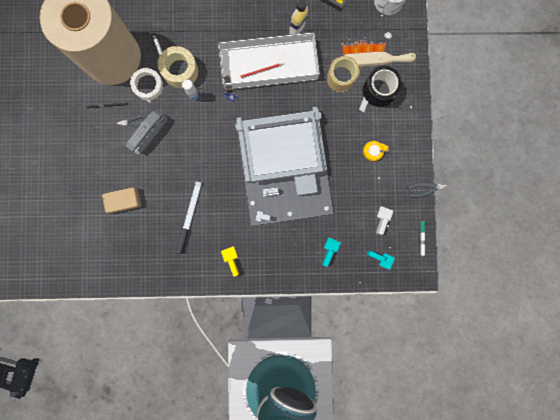

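The top view shows the press near (287,168) with its front toward the robot, the bar at (190,217), and the grey shim at (384,220). The turquoise and yellow pieces are look-alikes. I'll zoom in and measure.

```bash
cat > h.py <<'E'
import numpy as np, cv2
from scipy.spatial.transform import Rotation as R
def load(n): return dict(np.load(f"pics/{n}.npz"))
def world(c,px=None):
    K=c["intrinsics"]; Rw=R.from_rotvec(c["orientation"]).as_matrix()
    h,w=c["z_map"].shape; u,v=np.meshgrid(np.arange(w),np.arange(h)); z=c["z_map"]
    P=np.stack([(u-K[0,2])/K[0,0]*z,(v-K[1,2])/K[1,1]*z,z],-1)
    return P@Rw.T+c["position"]
def ray(c,u,v,z):
    K=c["intrinsics"]; Rw=R.from_rotvec(c["orientation"]).as_matrix()
    d=Rw@np.array([(u-K[0,2])/K[0,0],(v-K[1,2])/K[1,1],1]); p=np.asarray(c["position"])
    return p+d*(z-p[2])/d[2]
def proj(c,P):
    K=c["intrinsics"]; Rw=R.from_rotvec(c["orientation"]).as_matrix()
    q=(np.atleast_2d(P)-c["position"])@Rw; return np.stack([q[:,0]/q[:,2]*K[0,0]+K[0,2],q[:,1]/q[:,2]*K[1,1]+K[1,2]],-1)
E
python3 - <<'E'
from h import *
c=load("top0"); W=world(c)
im=c["image"]
cv2.imwrite("pics/z1.png",cv2.resize(im[100:235,230:340],None,fx=5.4,fy=4.4 if 0 else 4.4*1.0,interpolation=cv2.INTER_CUBIC))
cv2.imwrite("pics/z1.png",cv2.resize(im[100:235,230:345],None,fx=4.4,fy=4.4,interpolation=cv2.INTER_CUBIC))
cv2.imwrite("pics/z2.png",cv2.resize(im[170:270,160:410],None,fx=3.2,fy=3.2,interpolation=cv2.INTER_CUBIC))
for (u,v) in [(287,150),(306,184),(384,220),(330,250),(186,238),(197,195),(120,200),(290,214)]:
    print(u,v,np.round(W[v,u],4))
E
```

```text
287 150 [ 0.7249 -0.03    0.071 ]
306 184 [ 0.6261 -0.0872  0.0408]
384 220 [ 0.5125 -0.3232  0.0365]
330 250 [ 0.4242 -0.1568  0.0304]
186 238 [0.4684 0.2854 0.0063]
197 195 [0.6018 0.2511 0.0034]
120 200 [0.5873 0.4781 0.0339]
290 214 [ 0.5371 -0.0382  0.0089]
```

View pics/z1.png

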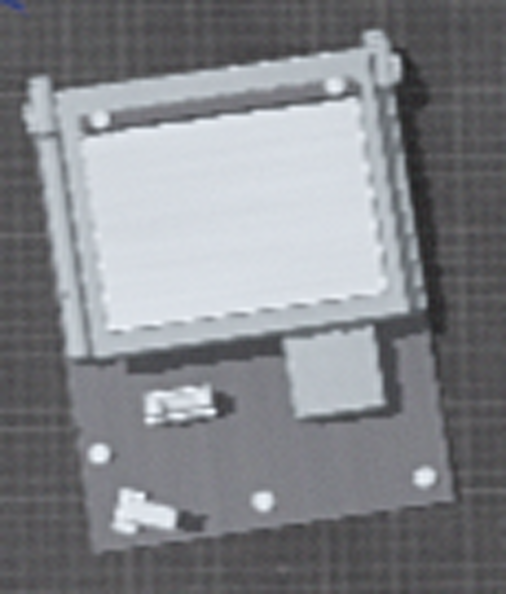

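View pics/z2.png

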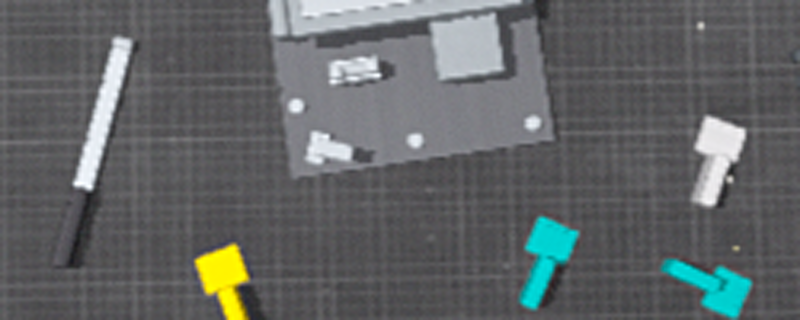

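```bash
python3 - <<'E'
from h import *
c=load("top0"); W=world(c)
f=lambda u,v,s,ox,oy:(u/s+ox-0.0,v/s+oy)
def r(u,v,z,s=3.2,o=(160,170)): # zoom px -> source px (resize half-pixel)
    return ray(c,(u+.5)/s-.5+o[0],(v+.5)/s-.5+o[1],z)
h_=r(64,265,.018); t=r(123,40,.010); d=t-h_; print("bar",h_,t,np.linalg.norm(d[:2]),np.arctan2(d[1],d[0]))
b=r(704,205,.034); b2=r(722,160,.034); print("shim",b,b2, np.arctan2(*(b2-b)[[1,0]]))
fl=r(95,551,.008,4.4,(230,100)); fr=r(453,498,.008,4.4,(230,100)); print("base",fl,fr,np.linalg.norm(fl-fr),np.arctan2(-(fl-fr)[0],(fl-fr)[1]))
# depth based shim/bar
for nm,(u0,v0,u1,v1),zl,zh in [("shimblk",(365,195,400,245),.030,.04),("bar",(170,170,215,260),.005,.03),("bedtop",(235,100,335,190),.066,.0745),("strip",(235,100,335,190),.079,.088)]:
    w=W[v0:v1,u0:u1].reshape(-1,3); m=(w[:,2]>zl)&(w[:,2]<zh); p=w[m]
    q=cv2.minAreaRect((p[:,:2]*1000).astype(np.float32)); print(nm,m.sum(),q,np.percentile(p[:,2],[5,50,95]))
E
```

```text
bar [0.42467098 0.30232085 0.018     ] [0.64123463 0.24613168 0.01      ] 0.22373430190513816 -0.2538603069940552
shim [ 0.47097531 -0.3092814   0.034     ] [ 0.5135578  -0.32793587  0.034     ] -0.4128960517862066
base [0.50553616 0.08297403 0.008     ] [ 0.53864317 -0.17124263  0.008     ] 0.2563633824914658 0.12950264215575502
shimblk 68 ((494.8936767578125, -321.9289855957031), (13.994154930114746, 48.50393295288086), 70.86814880371094) [0.03034754 0.03311474 0.03645086]
bar 422 ((544.93994140625, 267.3544006347656), (130.3600311279297, 254.0924530029297), 86.5724105834961) [0.00537947 0.00960574 0.02021068]
bedtop 3358 ((739.7762451171875, -17.242950439453125), (184.93215942382812, 215.1279754638672), 7.267144680023193) [0.06644843 0.06925542 0.0727691 ]
strip 86 ((803.55517578125, -9.206253051757812), (12.761165618896484, 184.4463653564453), 7.915508270263672) [0.07911467 0.08040025 0.08415474]
```

```bash
cat >> h.py <<'E'
def barR(psi,pitch):
    "pitch>0: toe up"
    return (R.from_euler('z',psi)*R.from_euler('y',-pitch)).as_matrix()
def toolrv(B,flip=False):
    s=-1 if flip else 1
    return R.from_matrix(np.stack([-B[:,2],s*B[:,1],s*B[:,0]],1)).as_rotvec()
def wcap(name):
    from cell import manip,cams
    s=manip.state(); c=cams.capture("wrist")
    T=np.eye(4); T[:3,:3]=R.from_rotvec(s["tcp_rot"]).as_matrix(); T[:3,3]=s["tool_pos"]
    M=T@np.array(c["T_tool_cam"])
    d=dict(image=c["image"],z_map=c["z_map"],intrinsics=c["intrinsics"],M=M)
    np.savez(f"pics/{name}.npz",**d); cv2.imwrite(f"pics/{name}.png",c["image"]); return d
def wdirs(c,u,v):
    K=c["intrinsics"]; x=(np.asarray(u,float)-K[0,2])/K[0,0]; y=(np.asarray(v,float)-K[1,2])/K[1,1]
    th=np.hypot(x,y); s=np.where(th>1e-9,np.sin(th)/np.maximum(th,1e-9),1)
    return np.stack([x*s,y*s,np.cos(th)],-1)
def wray(c,u,v,z):
    d=wdirs(c,u,v)@c["M"][:3,:3].T; p=c["M"][:3,3]
    return p+d*((z-p[2])/d[...,2])[...,None]
def wworld(c):
    h,w=c["z_map"].shape; u,v=np.meshgrid(np.arange(w),np.arange(h)); d=wdirs(c,u,v)
    P=d/np.maximum(d[...,2:],1e-6)*c["z_map"][...,None]
    return P@c["M"][:3,:3].T+c["M"][:3,3]
def wproj(c,P):
    q=(np.atleast_2d(P)-c["M"][:3,3])@c["M"][:3,:3]; K=c["intrinsics"]
    r=np.hypot(q[:,0],q[:,1]); th=np.arctan2(r,q[:,2]); return np.stack([q[:,0]/r*th*K[0,0]+K[0,2],q[:,1]/r*th*K[1,1]+K[1,2]],-1)
E
python3 - <<'E'
from h import *
from cell import manip,inverse_kinematics as ik
s=manip.state(); print(R.from_rotvec(s["tcp_rot"]).as_matrix().round(2))
for fl in (0,1):
  for (p,psi,pi) in [((.5,.28,.25),-.25,0),((.55,-.03,.25),.13,0),((.468,.29,.004),-.25,0),((.48,0,.07),.13,-.22),((.48,0,.02),.13,.17),((.5,.06,.02),-.23,.17),((.495,-.322,.01),-.35,0),((.62,-.09,.05),.13,0)]:
    q=ik(np.array(p),toolrv(barR(psi,pi),fl)); print(fl,p,None if q is None else np.round(q,2))
E
```

```text
[[-0.    0.28  0.96]
 [-0.    0.96 -0.28]
 [-1.   -0.   -0.  ]]
0 (0.5, 0.28, 0.25) [ 0.47  0.06  1.81 -0.    1.26 -0.85]
0 (0.55, -0.03, 0.25) [-0.1   0.02  1.86  0.    1.26 -1.8 ]
0 (0.468, 0.29, 0.004) [ 0.51  0.29  2.06 -0.    0.79 -0.81]
0 (0.48, 0, 0.07) [-0.03  0.21  2.02 -0.04  1.12 -1.71]
0 (0.48, 0, 0.02) [-0.08  0.06  2.31  0.06  0.6  -1.82]
0 (0.5, 0.06, 0.02) [ 0.11  0.11  2.26 -0.1   0.62 -1.16]
0 (0.495, -0.322, 0.01) [-0.62  0.35  1.97 -0.    0.83 -1.84]
0 (0.62, -0.09, 0.05) [-0.18  0.35  1.87  0.    0.92 -1.88]
1 (0.5, 0.28, 0.25) [0.47 0.06 1.81 0.   1.26 2.29]
1 (0.55, -0.03, 0.25) [-0.1   0.02  1.86 -0.    1.26  1.34]
1 (0.468, 0.29, 0.004) [0.51 0.29 2.06 0.   0.79 2.33]
1 (0.48, 0, 0.07) [-0.03  0.21  2.02 -0.04  1.12  1.43]
1 (0.48, 0, 0.02) [-0.08  0.06  2.31  0.06  0.6   1.32]
1 (0.5, 0.06, 0.02) [ 0.11  0.11  2.26 -0.1   0.62  1.98]
1 (0.495, -0.322, 0.01) [-0.62  0.35  1.97 -0.    0.83  1.3 ]
1 (0.62, -0.09, 0.05) [-0.18  0.35  1.87 -0.    0.92  1.26]
```

```bash
python3 - <<'E'
from h import *
from cell import manip
manip.move_pose(np.array([.54,-.02,.28]),toolrv(barR(.13,0))); manip.dwell(.3); wcap("wp")
manip.move_pose(np.array([.50,.275,.25]),toolrv(barR(-.254,0))); manip.dwell(.3); wcap("wb")
print(manip.state()["clock"],manip.state()["tool_pos"])
E
```

```text
4.6167 [0.50035362 0.27430139 0.25013386]
```

View pics/wp.png

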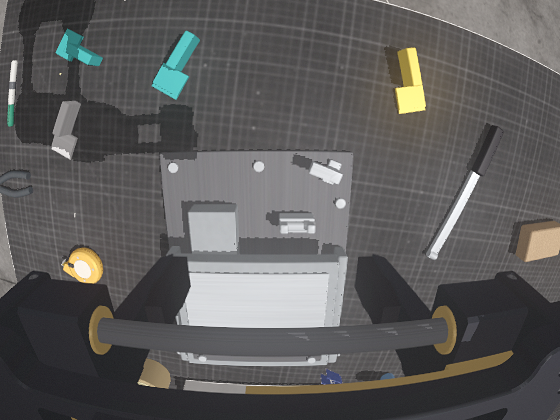

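View pics/wb.png

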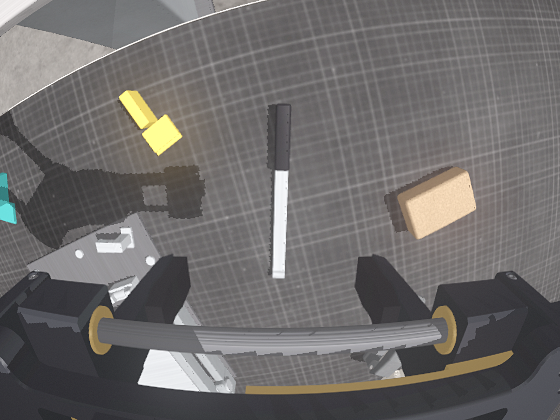

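```bash
cat > ov.py <<'E'
from h import *
def T2(o,psi): 
    M=np.eye(4); M[:3,:3]=R.from_euler('z',psi).as_matrix(); M[:3,3]=o; return M
def loop(x0,x1,y0,y1,z): return np.array([[x0,y0,z],[x1,y0,z],[x1,y1,z],[x0,y1,z]])
def ap(M,P): return np.asarray(P)@M[:3,:3].T+M[:3,3]
def hookM(PM): return PM@T2([-.110,.083,.008],-.36)
def model(PM):
    L=[loop(-.13,.195,-.13,.13,.008),loop(0,.185,-.108,.108,.071),loop(-.058,0,-.086,-.024,.042),loop(-.041,-.029,.032,.078,.044)]
    L=[ap(PM,l) for l in L]; H=hookM(PM); L.append(ap(H,loop(-.007,.007,-.0145,.0245,.037))); return L
def barmodel(BM): return [ap(BM,loop(-.045,.035,-.009,.009,.018)),ap(BM,loop(.035,.184,-.008,.008,.008))]
def shimmodel(SM): return [ap(SM,loop(-.025,.025,-.007,.007,.034)),ap(SM,loop(.025,.06,-.02,.02,.006))]
def dens(l,n=20):
    l=np.vstack([l,l[:1]]); return np.vstack([np.linspace(a,b,n) for a,b in zip(l[:-1],l[1:])])
def draw(c,loops,pr,box,s,out):
    u0,v0,u1,v1=box; im=cv2.resize(c["image"][v0:v1,u0:u1],None,fx=s,fy=s,interpolation=cv2.INTER_CUBIC)
    for l in loops:
        p=(pr(c,dens(l))-[u0,v0]+.5)*s-.5
        cv2.polylines(im,[np.round(p).astype(np.int32)],False,(0,0,255),1)
    cv2.imwrite(out,im)
E
python3 - <<'E'
from ov import *
c=load("wp"); PM=T2([.648,-.029,0],.13)
draw(c,model(PM),wproj,(150,140,360,280),3.8,"pics/o1.png")
t=load("top0"); draw(t,model(PM),proj,(230,100,345,235),4.4,"pics/o2.png")
b=load("wb"); h1=wray(b,279.5,104,.018); t1=wray(b,279.5,277,.010); bd=wray(b,282,170,.018); print(h1,bd,t1,np.linalg.norm((bd-h1)[:2]),np.linalg.norm((t1-h1)[:2]),np.arctan2(*(t1-h1)[[1,0]]))
W=wworld(b); print(W[140,280],W[220,280],W[300,260])
E
```

```text
[0.42179116 0.30360857 0.018     ] [0.49808231 0.28704707 0.018     ] [0.64284802 0.24752173 0.01      ] 0.07806806988153289 0.22806110690482437 -0.24847797127408575
[0.46273196 0.29364788 0.01795031] [0.56243853 0.26848355 0.00829172] [0.67889651 0.20933153 0.00151677]
```

View pics/o1.png

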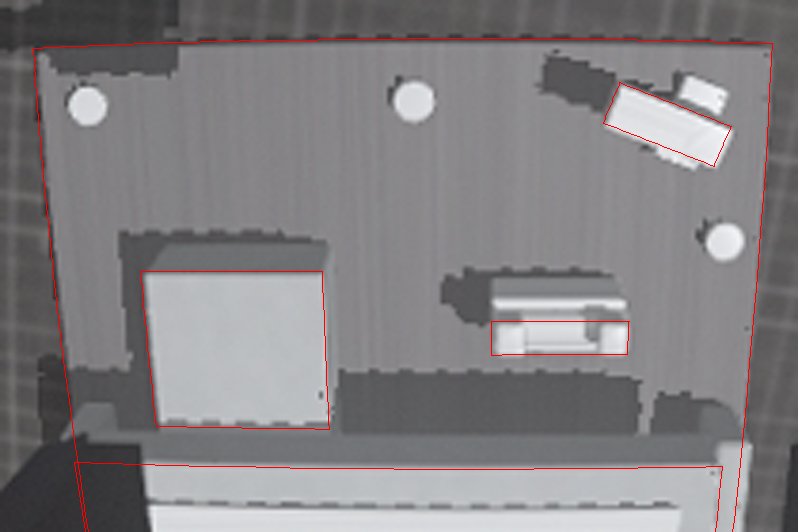

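View pics/o2.png

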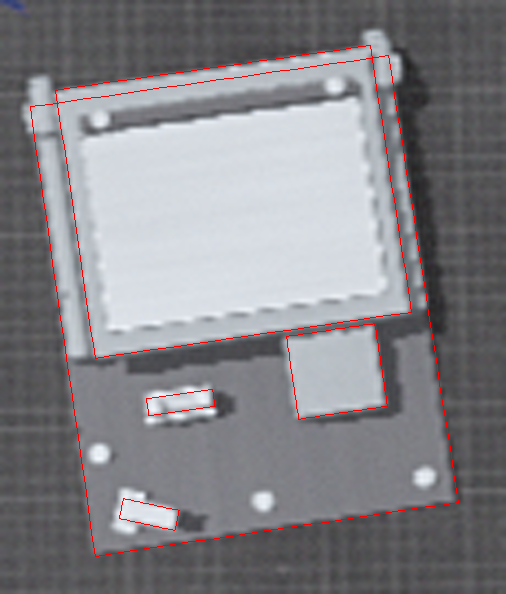

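```bash
python3 - <<'E'
from ov import *
b=load("wb"); BM=T2([.4655,.2927,0],-.2485)
draw(b,barmodel(BM),wproj,(230,90,340,290),3,"pics/o3.png")
c=load("wp"); SM=T2([.495,-.322,0],-.36)
draw(c,shimmodel(SM),wproj,(30,80,110,180),4,"pics/o4.png")
t=load("top0");draw(t,shimmodel(SM),proj,(360,190,410,250),6,"pics/o5.png")
a=[cv2.imread(f"pics/o{i}.png") for i in (3,4,5)]
H=max(x.shape[0] for x in a); cv2.imwrite("pics/o6.png",np.hstack([cv2.copyMakeBorder(x,0,H-x.shape[0],0,0,0) for x in a]))
print(a[0].shape,a[1].shape)
E
```

```text
(600, 330, 3) (400, 320, 3)
```

View pics/o6.png

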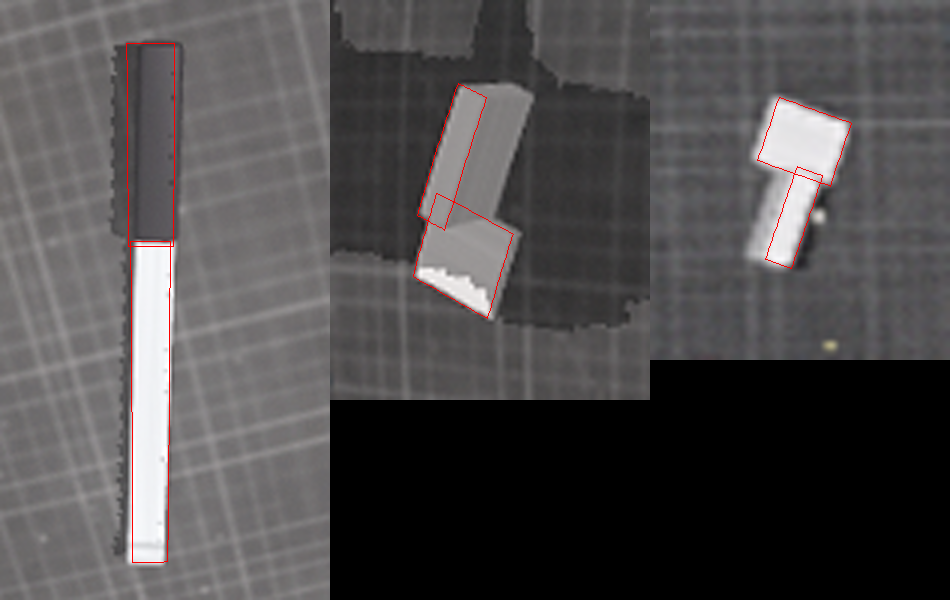

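```bash
cat >> ov.py <<'E'
PSI=.13; PM=T2([.648,-.029,0],PSI)
FC=ap(PM,[-.035,.055,.030]); G=.004
def barpose(pl,pitch,s=0,dz=0,g=None):
    "TCP pos, rotvec for bar at local yaw pl"
    g=G if g is None else g
    B=barR(PSI+pl,pitch); o=FC+[0,0,dz]+.006*B[:,2]-(.135+s)*B[:,0]
    return o+g*B[:,2],toolrv(B)
def st(tag=""):
    from cell import manip
    s=manip.state(); print(tag,"t%.2f"%s["clock"],"F",s["contact_force"].round(1),"M",s["moment"].round(2),"p",s["tool_pos"].round(4),"w%.4f"%s["gripper_width"]); return s
E
python3 - <<'E'
from ov import *
from cell import manip, inverse_kinematics as ik
for a in [(0,-.22,.04,.06),(0,-.22,.04,.002),(0,-.22,0,.002),(0,.17,0,0),(-.36,.17,0,0),(-.36,.11,0,0)]:
    p,r=barpose(*a); q=ik(p,r); print(a,p.round(3),None if q is None else q.round(2))
rv=toolrv(barR(-.256,0)); P=np.array([.4655,.2942,0.])
manip.set_gripper(.06,40)
manip.move_pose(P+[0,0,.06],rv); manip.move_linear(P+[0,0,.004],.1); st("down")
manip.set_gripper(.0,40); st("grip")
manip.move_linear(P+[0,0,.12],.2); manip.dwell(.2); st("lift")
E
```

```text
(0, -0.22, 0.04, 0.06) [ 0.439 -0.001  0.138] [-0.03  0.05  2.06 -0.04  1.25 -1.72]
(0, -0.22, 0.04, 0.002) [ 0.439 -0.001  0.08 ] [-0.03  0.13  2.1  -0.04  1.13 -1.71]
(0, -0.22, 0, 0.002) [0.478 0.004 0.071] [-0.02  0.21  2.03 -0.04  1.13 -1.7 ]
(0, 0.17, 0, 0) [0.473 0.004 0.017] [-0.07  0.05  2.33  0.06  0.6  -1.82]
(-0.36, 0.17, 0, 0) [0.475 0.052 0.017] [ 0.09  0.06  2.31 -0.1   0.6  -1.17]
(-0.36, 0.11, 0, 0) [0.474 0.052 0.025] [ 0.08  0.08  2.27 -0.05  0.69 -1.22]
down t6.71 F [-0.1  0.9 -0.8] M [ 0.03  0.05 -0.03] p [0.4661 0.2944 0.0045] w0.0599
grip t7.42 F [-0.2  0.5  1.6] M [ 0.04  0.02 -0.01] p [0.4656 0.2944 0.0041] w0.0177
lift t8.35 F [-0.9  0.2 -3. ] M [0.02 0.06 0.05] p [0.4641 0.2934 0.1178] w0.0178
```

```bash
python3 - <<'E'
from ov import *
from cell import manip
p,r=barpose(0,-.22,.04,.06); manip.move_pose(p,r); manip.dwell(.2); st("pre")
wcap("w2"); 
E
```

```text
pre t9.68 F [-0.2 -0.2 -3. ] M [ 0.03 -0.17  0.  ] p [4.392e-01 1.000e-04 1.379e-01] w0.0173
```

View pics/w2.png

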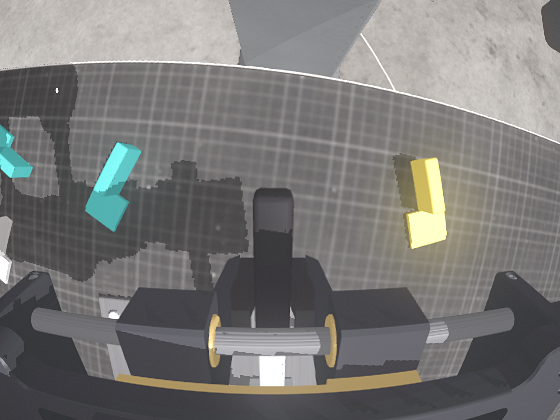

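The wrist image shows the handle gripped centrally at (273,230). The toe is hidden, so I'll check the insertion with the scene camera.

```bash
python3 - <<'E'
from ov import *
from cell import manip,cams
p,r=barpose(0,-.22,.04,.003); manip.move_linear(p,.1,r); manip.dwell(.1); st("down")
c=cams.capture("scene"); cv2.imwrite("pics/s1.png",cv2.resize(c["image"][150:290,220:400],None,fx=4.2,fy=4.2,interpolation=cv2.INTER_CUBIC))
c=cams.capture("top"); cv2.imwrite("pics/t1.png",cv2.resize(c["image"][130:250,225:345],None,fx=4.8,fy=4.8,interpolation=cv2.INTER_CUBIC))
E
```

```text
down t10.55 F [ 0.6  1.1 -4. ] M [ 0.1  -0.14  0.02] p [ 0.4398 -0.0009  0.0817] w0.0176
```

View pics/s1.png

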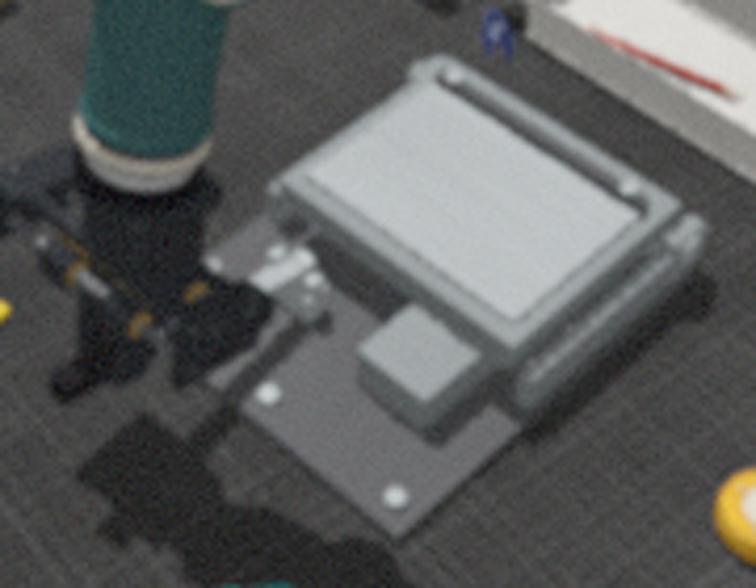

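View pics/t1.png

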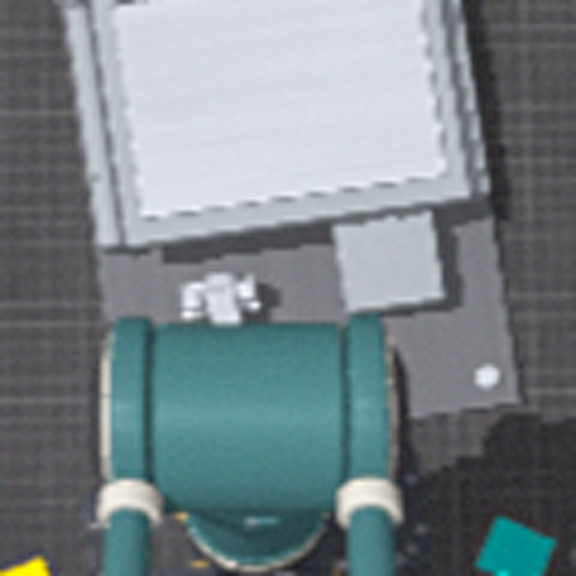

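Both views show the toe between the cheeks: the blade spans about 207–242 and the cheeks about 182–262 in the top crop. Next I insert and lever up.

```bash
python3 - <<'E'
from ov import *
from cell import manip,cams
for s in (.02,0): 
    p,r=barpose(0,-.22,s,.002); manip.move_linear(p,.06,r); st("ins%.2f"%s)
for a in (-.17,-.13,-.09,-.05,0.):
    p,r=barpose(0,a,0,.0 if a>-.15 else .001); manip.move_linear(p,.03,r); st("a%.2f"%a)
c=cams.capture("top"); cv2.imwrite("pics/t2.png",cv2.resize(c["image"][130:250,225:345],None,fx=4.8,fy=4.8,interpolation=cv2.INTER_CUBIC))
E
```

```text
ins0.02 t11.13 F [-0.8  0.4 -3.4] M [ 0.05 -0.14  0.02] p [0.4585 0.0017 0.0754] w0.0173
ins0.00 t11.62 F [-0.8 -0.5 -3.4] M [ 0.05 -0.17  0.03] p [0.4779 0.0042 0.0711] w0.0175
a-0.17 t12.03 F [-0.4 -0.7 -3.2] M [ 0.03 -0.08  0.01] p [0.4754 0.0039 0.0638] w0.0177
a-0.13 t12.39 F [ 0.8 -0.3 -3.2] M [ 0.1  -0.26 -0.02] p [0.4753 0.0038 0.0579] w0.0177
a-0.09 t12.72 F [1.5 0.2 3.3] M [ 0.13 -0.02 -0.03] p [0.475  0.0036 0.0534] w0.0174
a-0.05 t13.06 F [ 4.  -0.5  3.7] M [ 0.11 -0.33  0.08] p [0.4745 0.0036 0.0477] w0.0181
a0.00 t13.43 F [4.3 1.  3.7] M [ 0.15 -0.5  -0.02] p [0.4739 0.0035 0.0408] w0.0176
```

View pics/t2.png

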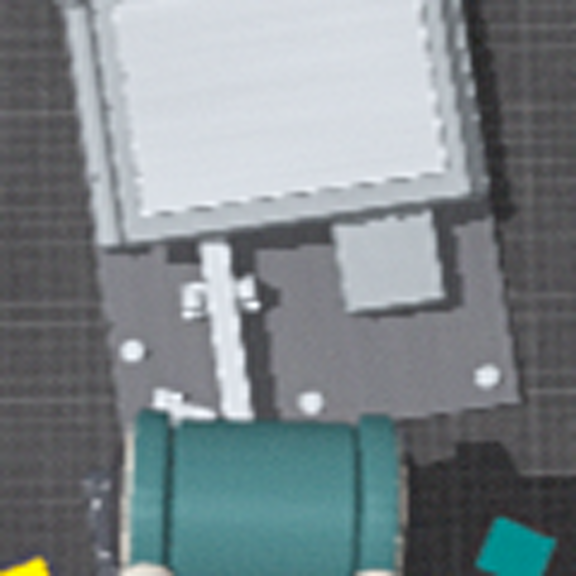

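```bash
cat >> ov.py <<'E'
def bedz():
    "bed angle from plane fit of top/scene clouds over bed plate (local x .02...15)"
    from cell import cams
    out=[]
    for n in ("top","scene"):
        c=cams.capture(n); W=world(c).reshape(-1,3); L=(W-PM[:3,3])@PM[:3,:3]
        m=(L[:,0]>.01)&(L[:,0]<.165)&(abs(L[:,1])<.085)&(L[:,2]>.06)&(L[:,2]<.1)
        A=np.c_[L[m][:,0],np.ones(m.sum())]; k=np.linalg.lstsq(A,L[m][:,2],rcond=None)[0]
        out.append((round(-k[0],4),round(k[1],4)))
    return out
E
python3 - <<'E'
from ov import *
from cell import manip,cams
t=np.load("pics/top0.npz")
print(bedz())
for a in (.05,.09,.12,.14,.16):
    p,r=barpose(0,a,0,0); manip.move_linear(p,.03,r); s=st("a%.2f"%a)
    if abs(s["contact_force"][2])>20: break
print(bedz())
wcap("w3")
E
```

```text
[(np.float64(0.0001), np.float64(0.0727)), (np.float64(-0.0021), np.float64(0.0731))]
a0.05 t13.96 F [6.5 1.7 3.2] M [ 0.14 -0.68  0.02] p [0.4738 0.0034 0.0341] w0.0175
a0.09 t14.29 F [6.7 1.1 3.1] M [ 0.25 -0.69  0.01] p [0.474  0.0034 0.0288] w0.0177
a0.12 t14.57 F [6.3 1.5 3.6] M [ 0.23 -0.74  0.04] p [0.4742 0.0034 0.0248] w0.0177
a0.14 t14.82 F [7.  0.6 4. ] M [ 0.17 -0.77  0.04] p [0.4745 0.0034 0.0222] w0.0173
a0.16 t15.07 F [6.3 1.2 4.3] M [ 0.21 -0.78  0.05] p [0.4747 0.0034 0.0195] w0.0179
[(np.float64(0.0439), np.float64(0.0804)), (np.float64(0.0416), np.float64(0.0808))]
```

View pics/w3.png

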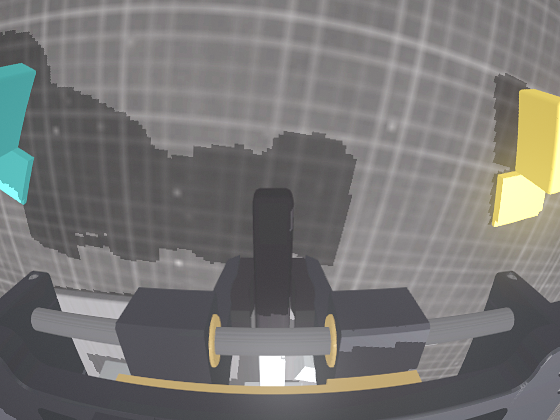

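```bash
python3 - <<'E'
from ov import *
from cell import manip,cams
s=manip.state(); p,r=barpose(0,.16,0,0)
print(s["tool_pos"]-p, (R.from_rotvec(s["tcp_rot"])*R.from_rotvec(r).inv()).as_rotvec())
for n in ("top0","scene0"):
    W=world(load(n)).reshape(-1,3); L=(W-PM[:3,3])@PM[:3,:3]
    m=(L[:,0]>.01)&(L[:,0]<.165)&(abs(L[:,1])<.085)&(L[:,2]>.06)&(L[:,2]<.1)
    A=np.c_[L[m][:,0],np.ones(m.sum())]; print(np.linalg.lstsq(A,L[m][:,2],rcond=None)[0])
st(); print(bedz())
c=cams.capture("scene"); cv2.imwrite("pics/s2.png",cv2.resize(c["image"][150:290,220:400],None,fx=4.2,fy=4.2,interpolation=cv2.INTER_CUBIC))
c=cams.capture("top"); cv2.imwrite("pics/t3.png",cv2.resize(c["image"][130:250,225:345],None,fx=4.8,fy=4.8,interpolation=cv2.INTER_CUBIC))
E
```

```text
[ 2.28823787e-03 -6.38589064e-05  1.17124711e-03] [-1.70486500e-04 -4.30951660e-03 -7.37450602e-05]
[0.02971962 0.06750751]
[0.02929718 0.0681063 ]
 t15.22 F [6.6 1.4 3. ] M [ 0.22 -0.73  0.12] p [0.4747 0.0035 0.0195] w0.0172
[(np.float64(0.0409), np.float64(0.0801)), (np.float64(0.0407), np.float64(0.0806))]
```

View pics/s2.png

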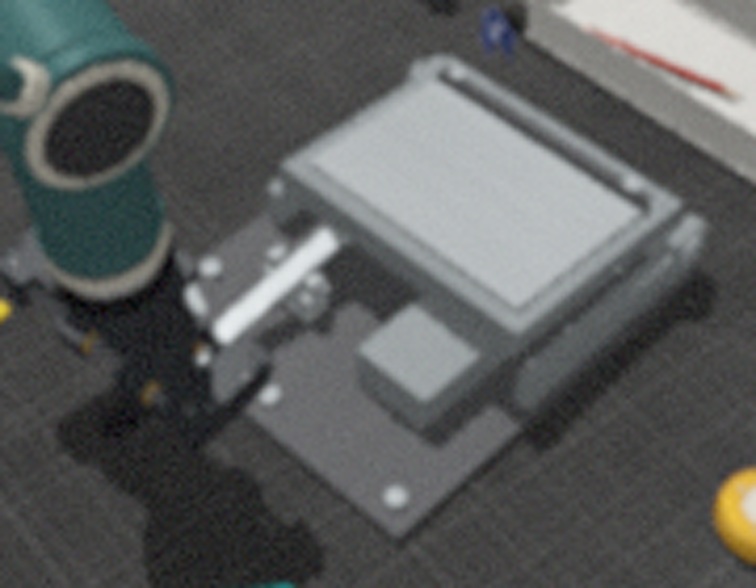

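View pics/t3.png

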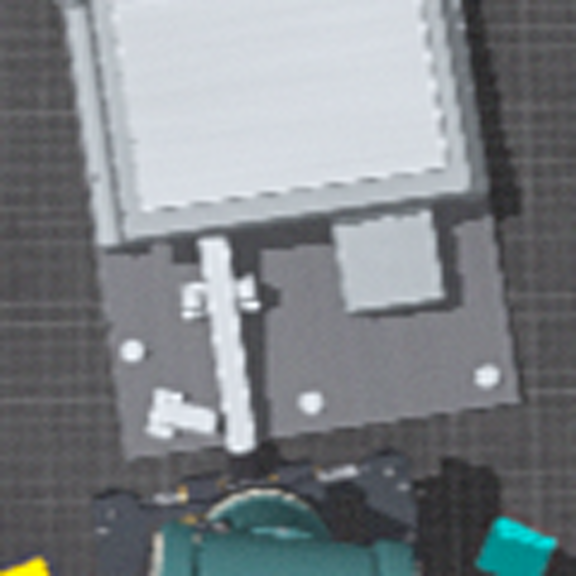

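Bed tilt, relative to the baseline fit from the first picture, is about 0.071 rad. That puts the front edge at about 54.5 mm, as expected for a bar pitch near 0.15. Next I raise slightly and swing under the hook.

```bash
python3 - <<'E'
from ov import *
from cell import manip,cams
A=.176
for a in (.168,A):
    p,r=barpose(0,a); manip.move_linear(p,.02,r); s=st("a%.3f"%a)
    if abs(s["contact_force"][2])>18: A=a;break
print(bedz())
for pl in (-.08,-.16,-.22,-.28,-.33,-.36):
    p,r=barpose(pl,A); manip.move_linear(p,.04,r); s=st("y%.2f"%pl)
    if np.linalg.norm(s["contact_force"])>25: print("STOP"); break
print(bedz())
c=cams.capture("scene"); cv2.imwrite("pics/s4.png",cv2.resize(c["image"][150:290,220:400],None,fx=4.2,fy=4.2,interpolation=cv2.INTER_CUBIC))
c=cams.capture("top"); cv2.imwrite("pics/t4.png",cv2.resize(c["image"][130:250,225:345],None,fx=4.8,fy=4.8,interpolation=cv2.INTER_CUBIC))
E
```

```text
a0.168 t15.68 F [5.5 1.4 5.1] M [ 0.21 -0.77  0.08] p [0.475  0.0034 0.0185] w0.0179
a0.176 t15.93 F [7.  1.  4.5] M [ 0.18 -0.82  0.13] p [0.4751 0.0035 0.0175] w0.0179
[(np.float64(0.0464), np.float64(0.0809)), (np.float64(0.0456), np.float64(0.0815))]
y-0.08 t16.44 F [5.6 0.5 4. ] M [ 0.22 -0.76  0.22] p [0.4738 0.0144 0.0173] w0.0175
y-0.16 t16.86 F [5.2 1.5 4.8] M [ 0.29 -0.69  0.38] p [0.4732 0.0253 0.0171] w0.0177
y-0.22 t17.21 F [5.1 2.3 3.5] M [ 0.4  -0.57  0.55] p [0.4733 0.0335 0.0169] w0.0178
y-0.28 t17.56 F [4.4 3.  4.9] M [ 0.51 -0.71  0.62] p [0.4738 0.0415 0.0166] w0.0174
y-0.33 t17.88 F [2.8 3.6 5.4] M [ 0.56 -0.55  0.73] p [0.4746 0.048  0.0164] w0.0177
y-0.36 t18.12 F [3.8 3.8 4.5] M [ 0.68 -0.47  0.78] p [0.4752 0.0519 0.0163] w0.0177
[(np.float64(0.0462), np.float64(0.0808)), (np.float64(0.0447), np.float64(0.0813))]
```

View pics/s4.png

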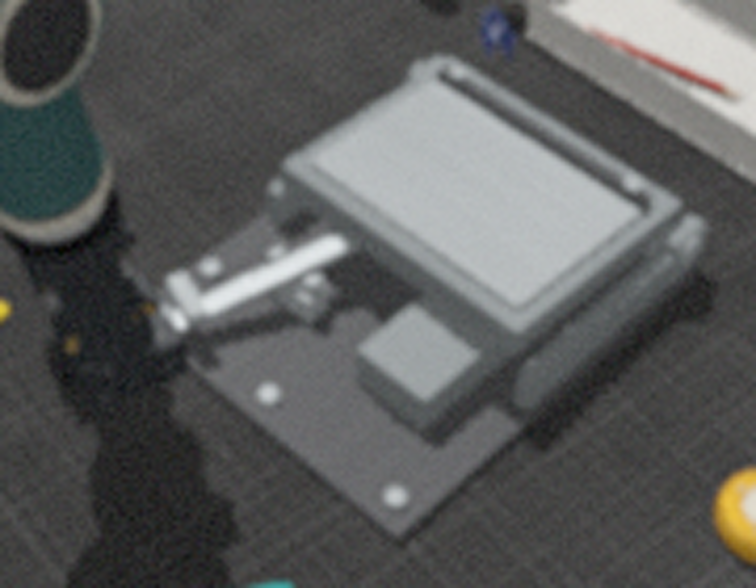

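View pics/t4.png

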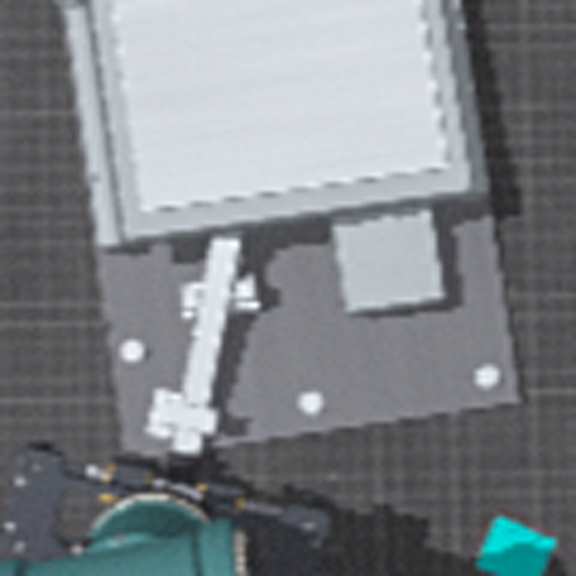

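```bash
python3 - <<'E'
from ov import *
from cell import manip,cams
for a in (.16,.145,.13,.12,.112,.104):
    p,r=barpose(-.36,a); manip.move_linear(p,.02,r); manip.dwell(.05); s=st("a%.3f"%a)
    if s["contact_force"][2]<-3: break
print(bedz())
c=cams.capture("top"); cv2.imwrite("pics/t5.png",cv2.resize(c["image"][130:250,225:345],None,fx=4.8,fy=4.8,interpolation=cv2.INTER_CUBIC))
E
```

```text
a0.160 t18.63 F [3.  2.3 5.1] M [ 0.41 -0.42  0.75] p [0.4746 0.0516 0.0181] w0.0178
a0.145 t18.93 F [1.3 3.7 3.8] M [ 0.42 -0.22  0.76] p [0.474  0.0517 0.02  ] w0.0178
a0.130 t19.23 F [-1.2  3.9  4.3] M [ 0.47 -0.01  0.81] p [0.4736 0.0518 0.0218] w0.0173
a0.120 t19.53 F [-2.5  3.8  2.7] M [0.66 0.33 0.8 ] p [0.4733 0.0518 0.0231] w0.0175
a0.112 t19.83 F [-2.8  4.8  2. ] M [0.71 0.37 0.83] p [0.4732 0.0519 0.0241] w0.0176
a0.104 t20.13 F [ 0.5  5.3 -7.6] M [ 0.84 -0.01  0.79] p [0.4731 0.0519 0.0246] w0.0177
[(np.float64(0.0276), np.float64(0.0777)), (np.float64(0.0265), np.float64(0.0782))]
```

View pics/t5.png

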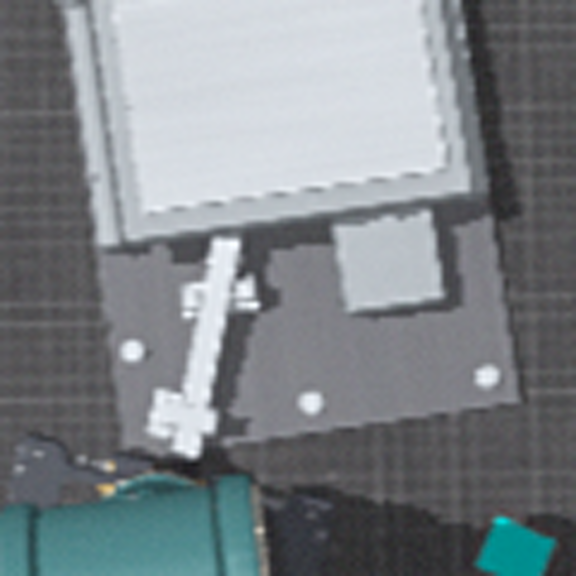

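```bash
python3 - <<'E'
from ov import *
from cell import manip,cams
p,r=barpose(-.36,.108); manip.move_linear(p,.02,r); manip.dwell(.1); s=st()
manip.set_gripper(.021); st("rel"); manip.set_gripper(.05); manip.dwell(.3); st("open"); print(bedz())
c=cams.capture("top"); cv2.imwrite("pics/t6.png",cv2.resize(c["image"][130:250,225:345],None,fx=4.8,fy=4.8,interpolation=cv2.INTER_CUBIC))
wcap("w6")
E
```

```text
t20.63 F [-2.2  4.8 -3.9] M [0.76 0.19 0.85] p [0.4731 0.0519 0.0244] w0.0175
rel t20.90 F [ 0.6  0.1 -0.1] M [ 0.04 -0.    0.  ] p [0.4751 0.0514 0.0257] w0.0210
open t21.79 F [ 0.2 -0.2  0.2] M [ 0.01  0.03 -0.  ] p [0.4744 0.0519 0.0254] w0.0500
[(np.float64(0.0289), np.float64(0.0779)), (np.float64(0.0286), np.float64(0.0785))]
```

View pics/t6.png

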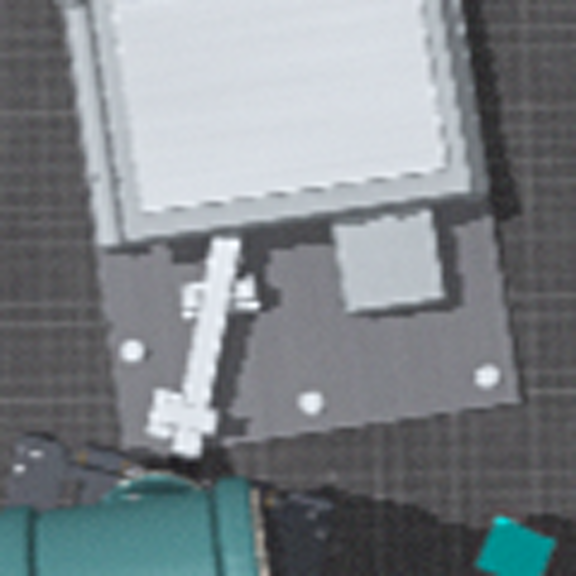

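View pics/w6.png

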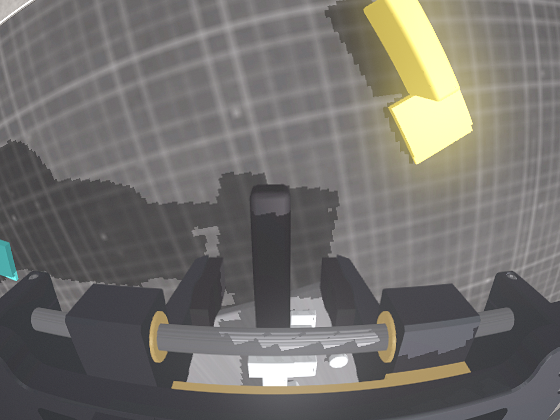

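```bash
python3 - <<'E'
from ov import *
from cell import manip,cams
s=manip.state(); B=barR(PSI-.36,.108)
manip.move_linear(s["tool_pos"]+B[:,2]*.10,.2)
rv=toolrv(barR(-.36,0)); P=ap(T2([.495,-.322,0],-.36),[-.004,0,0])
manip.move_pose(P+[0,0,.10],rv); manip.set_gripper(.045,35); manip.dwell(.1); wcap("w7"); st()
E
python3 - <<'E'
from ov import *
c=load("w7"); draw(c,shimmodel(T2([.495,-.322,0],-.36)),wproj,(180,120,380,330),2.8,"pics/o7.png")
E
```

```text
t24.49 F [-0.   0.2  0. ] M [-0.01 -0.04  0.04] p [ 0.4915 -0.3202  0.1002] w0.0450
```

View pics/o7.png

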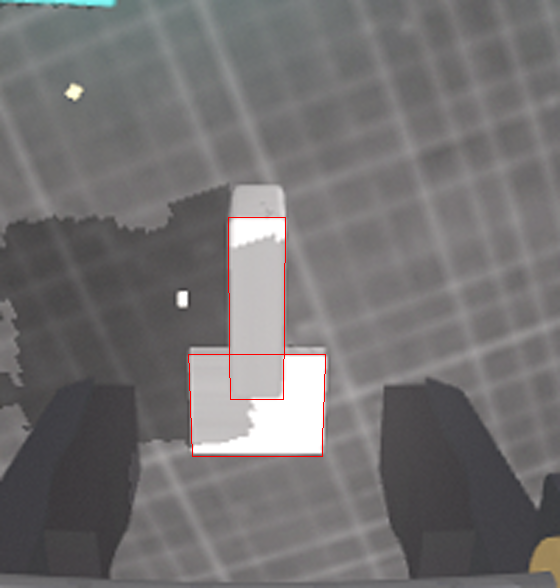

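```bash
cat >> ov.py <<'E'
def shimtcp(x,y,dz,gx=-.004,gz=.008):
    "local shim offset from home -> tcp"
    return ap(PM,[-.025+x+gx,-.055+y,.042+gz+dz]),toolrv(barR(PSI,0))
E
python3 - <<'E'
from ov import *
from cell import manip,cams
P=ap(T2([.495,-.322,0],-.36),[-.004,0,0])
manip.move_linear(P+[0,0,.008],.12); st("down"); manip.set_gripper(0,35); st("grip")
manip.move_linear(P+[0,0,.13],.2); 
p,r=shimtcp(-.05,0,.05); manip.move_pose(p,r); st("above"); 
p,r=shimtcp(-.05,0,.004); manip.move_linear(p,.08,r)
for dz in (.002,.001,0.,-.001):
    p,r=shimtcp(-.05,0,dz); manip.move_linear(p,.03,r); manip.dwell(.05); s=st("dz%.3f"%dz)
    if s["contact_force"][2]>2.5: break
c=cams.capture("scene"); cv2.imwrite("pics/s7.png",cv2.resize(c["image"][150:290,220:400],None,fx=4.2,fy=4.2,interpolation=cv2.INTER_CUBIC))
wcap("w8")
E
```

```text
down t25.41 F [0.2 0.9 0.6] M [ 0.01  0.03 -0.  ] p [ 0.4918 -0.321   0.0086] w0.0451
grip t25.98 F [-0.2  0.7  3.5] M [0.08 0.06 0.01] p [ 0.4915 -0.3208  0.0084] w0.0139
above t27.71 F [-0.1  0.2 -1.2] M [0.04 0.03 0.03] p [ 0.5763 -0.0944  0.0994] w0.0139
dz0.002 t28.73 F [-0.   0.6 -1.7] M [ 0.   -0.   -0.04] p [ 0.5771 -0.0938  0.0524] w0.0139
dz0.001 t29.03 F [ 0.2 -0.  -1.6] M [0.04 0.02 0.01] p [ 0.5768 -0.0938  0.051 ] w0.0136
dz0.000 t29.33 F [-0.6 -0.7  2.1] M [ 0.08  0.1  -0.04] p [ 0.577  -0.0938  0.0504] w0.0141
dz-0.001 t29.63 F [-3.5  0.5  8.2] M [ 0.17  0.5  -0.01] p [ 0.577  -0.0939  0.0502] w0.0140
```

View pics/s7.png

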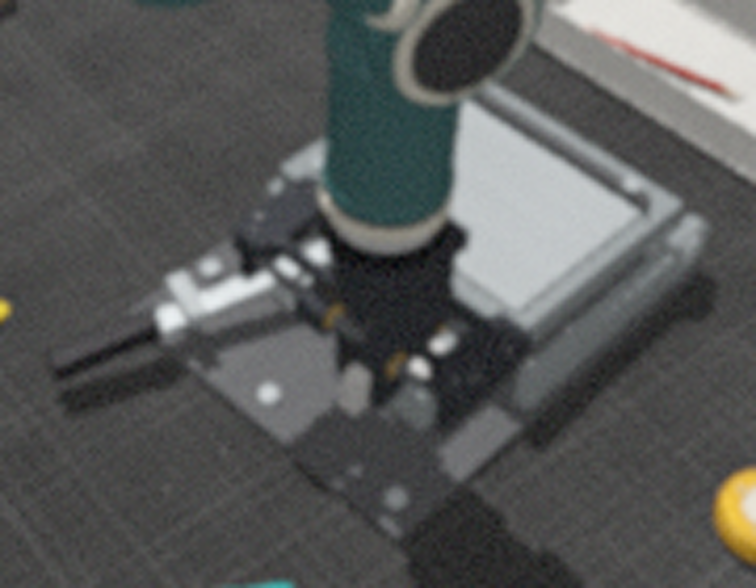

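View pics/w8.png

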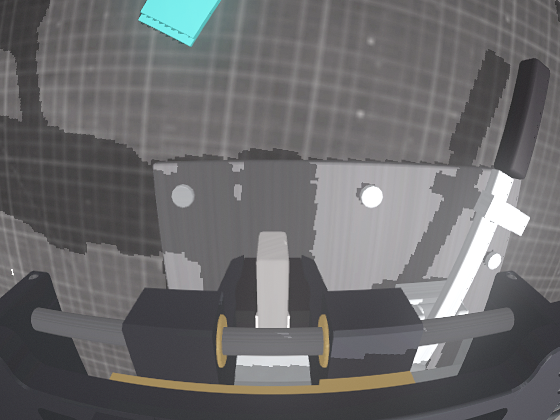

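```bash
python3 - <<'E'
from ov import *
from cell import manip,cams
ax=PM[:3,0]
for x in (-.03,-.012,-.006,-.004,-.003,-.002,-.001,0,.001,.002):
    p,r=shimtcp(x,0,.0004 if x<-.005 else 0); manip.move_linear(p,.04 if x<-.005 else .015,r); manip.dwell(.05); s=st("x%.3f"%x)
    f=s["contact_force"]@ax
    print("   fx %.1f"%f)
    if f<-6: break
print(bedz())
E
```

```text
x-0.030 t30.43 F [1.  0.6 0. ] M [ 0.05 -0.22  0.05] p [ 0.5971 -0.0912  0.0504] w0.0137
   fx 1.0
x-0.012 t31.08 F [ 1.4 -0.1  0.5] M [ 0.07 -0.15 -0.03] p [ 0.615  -0.0888  0.0504] w0.0139
   fx 1.4
x-0.006 t31.43 F [ 1.4 -0.6  1.4] M [ 0.04 -0.1  -0.01] p [ 0.6207 -0.0881  0.0504] w0.0140
   fx 1.3
x-0.004 t31.77 F [-3.7 -0.2  6.6] M [-0.04  0.48 -0.02] p [ 0.6214 -0.088   0.0504] w0.0133
   fx -3.7
x-0.003 t32.07 F [-4.3 -0.2  6.9] M [ 0.    0.54 -0.05] p [ 0.6224 -0.0878  0.0504] w0.0139
   fx -4.2
x-0.002 t32.37 F [-3.6 -0.5  5.8] M [-0.01  0.62  0.04] p [ 0.6233 -0.0877  0.0504] w0.0138
   fx -3.6
x-0.001 t32.67 F [-5.1 -0.6  6.4] M [-0.01  0.52 -0.02] p [ 0.6243 -0.0876  0.0504] w0.0139
   fx -5.1
x0.000 t32.97 F [-4.3 -0.5  6.2] M [-0.    0.55  0.  ] p [ 0.6253 -0.0875  0.0504] w0.0141
   fx -4.3
x0.001 t33.27 F [-5.  -0.5  7.1] M [-0.09  0.57  0.01] p [ 0.6263 -0.0873  0.0504] w0.0139
   fx -5.1
x0.002 t33.57 F [-4.6 -1.6  6.6] M [-0.07  0.53  0.08] p [ 0.6273 -0.0872  0.0504] w0.0136
   fx -4.8
[(np.float64(0.0279), np.float64(0.0777)), (np.float64(0.0167), np.float64(0.077))]
```

```bash
python3 - <<'E'
from ov import *
from cell import manip,cams
ax=PM[:3,0]
for x in (.002,.003,.004,.005,.006):
    p,r=shimtcp(x,0,.0005); manip.move_linear(p,.015,r); manip.dwell(.05); s=st("x%.3f"%x)
    f=s["contact_force"]@ax
    print("   fx %.1f"%f)
    if f<-4: break
c=cams.capture("top"); np.savez("pics/top9.npz",**{k:np.array(v) for k,v in c.items()})
cv2.imwrite("pics/t9.png",cv2.resize(c["image"][130:250,225:345],None,fx=4.8,fy=4.8,interpolation=cv2.INTER_CUBIC))
c=cams.capture("scene"); np.savez("pics/scene9.npz",**{k:np.array(v) for k,v in c.items()})
cv2.imwrite("pics/s9.png",cv2.resize(c["image"][150:290,220:400],None,fx=4.2,fy=4.2,interpolation=cv2.INTER_CUBIC))
E
```

```text
x0.002 t33.97 F [-5.6 -0.6  4.6] M [-0.1   0.6  -0.02] p [ 0.6275 -0.0871  0.0504] w0.0134
   fx -5.6
```

View pics/s9.png

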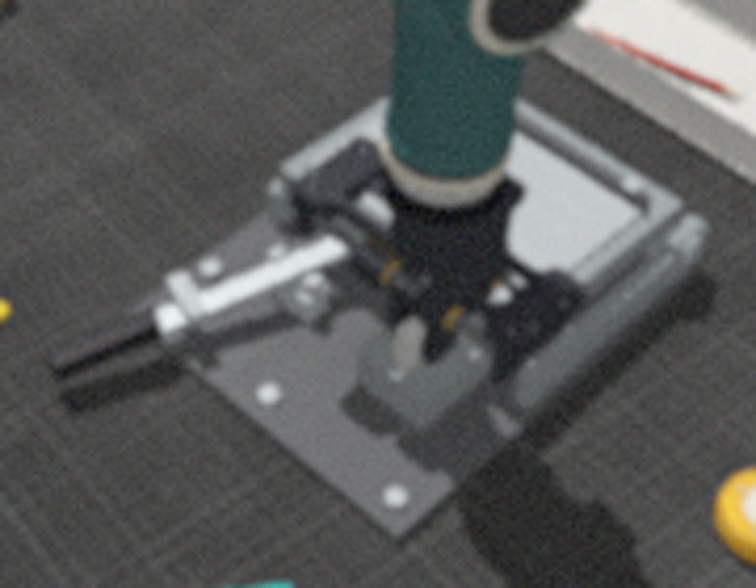

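```bash
python3 - <<'E'
from ov import *
from cell import manip,cams
ax=PM[:3,0]; f0=None
for x in (.002,.003,.004,.005):
    p,r=shimtcp(x,0,.0012); manip.move_linear(p,.015,r); manip.dwell(.1); s=st("x%.3f"%x)
    f=s["contact_force"]@ax
    print("   fx %.1f"%f)
    if f0 is None: f0=f
    if f<f0-3: break
wcap("w9")
E
python3 - <<'E'
from ov import *
c=load("w9"); PS=PM@T2([-.025,-.055,.042],0)
draw(c,shimmodel(PS)+model(PM)[:3],wproj,(200,190,380,345),4,"pics/o9.png")
E
```

```text
x0.002 t34.42 F [-4.  -0.7  1.2] M [-0.25  0.61 -0.02] p [ 0.6275 -0.0871  0.0505] w0.0136
   fx -4.1
x0.003 t34.77 F [-7.4 -1.4  1.4] M [-0.31  1.01 -0.02] p [ 0.6276 -0.0871  0.0505] w0.0138
   fx -7.5
```

View pics/o9.png

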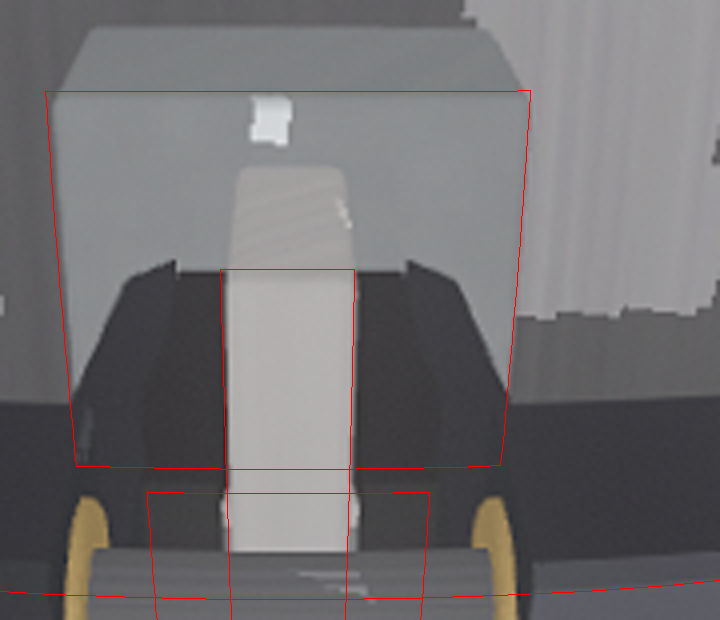

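```bash
python3 - <<'E'
from ov import *
from cell import manip,cams
p,r=shimtcp(.0015,0,.0004); manip.move_linear(p,.015,r); manip.dwell(.1); st()
manip.set_gripper(.018); manip.set_gripper(.045); st("open"); 
p,r=shimtcp(-.012,0,.06); manip.move_linear(p,.15,r); manip.dwell(.2); wcap("w10"); print(bedz())
c=cams.capture("top"); np.savez("pics/top10.npz",**{k:np.array(v) for k,v in c.items()})
E
python3 - <<'E'
from ov import *
c=load("w10"); PS=PM@T2([-.025,-.055,.042],0)
draw(c,shimmodel(PS)+model(PM)[:3],wproj,(180,160,380,310),4,"pics/o10.png")
W=wworld(c).reshape(-1,3); L=(W-PM[:3,3])@PM[:3,:3]
m=(L[:,0]>-.08)&(L[:,0]<.0)&(abs(L[:,1]+.055)<.03)&(L[:,2]>.071)&(L[:,2]<.081)
print(m.sum(),cv2.minAreaRect((L[m][:,:2]*1000).astype(np.float32)),np.median(L[m],0))
t=load("top10"); L=(world(t).reshape(-1,3)-PM[:3,3])@PM[:3,:3]
m=(L[:,0]>-.08)&(L[:,0]<.0)&(abs(L[:,1]+.055)<.03)&(L[:,2]>.070)&(L[:,2]<.081); print(m.sum(),L[m].min(0) if m.any() else 0)
E
```

```text
t35.18 F [-4.9 -2.1  2.7] M [-0.17  0.76 -0.03] p [ 0.6276 -0.0871  0.0504] w0.0138
open t36.03 F [ 0.5 -0.1 -0.5] M [ 0.04 -0.02 -0.05] p [ 0.6279 -0.0871  0.0504] w0.0450
[(np.float64(0.0285), np.float64(0.0778)), (np.float64(0.0105), np.float64(0.0764))]
1568 ((-24.792753219604492, -54.42244338989258), (14.195411682128906, 49.366947174072266), 89.22537231445312) [-0.0277301  -0.05450255  0.0765253 ]
0 0
```

View pics/o10.png

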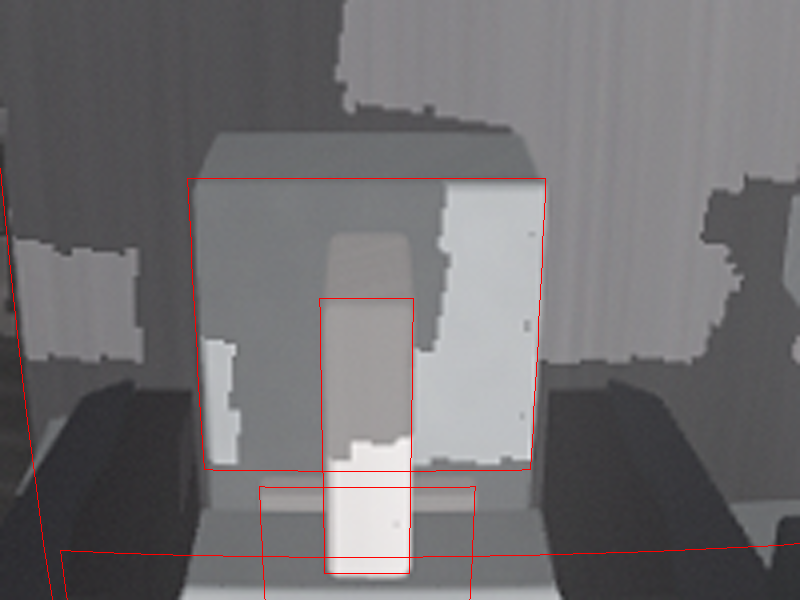

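```bash
python3 - <<'E'
from ov import *
from cell import manip,cams
s=manip.state(); manip.move_linear(s["tool_pos"]+[-.01,0,.05],.2)
B=barR(PSI-.36,.11); p,r=barpose(-.36,.11)
manip.move_pose(p+.09*B[:,2],r); manip.set_gripper(.045,50); 
manip.move_linear(p+.04*B[:,2],.15); manip.dwell(.1); wcap("w11"); st()
E
```

```text
t39.08 F [0.3 0.3 1. ] M [-0.06  0.05  0.02] p [0.4713 0.0529 0.0661] w0.0450
```

View pics/w11.png

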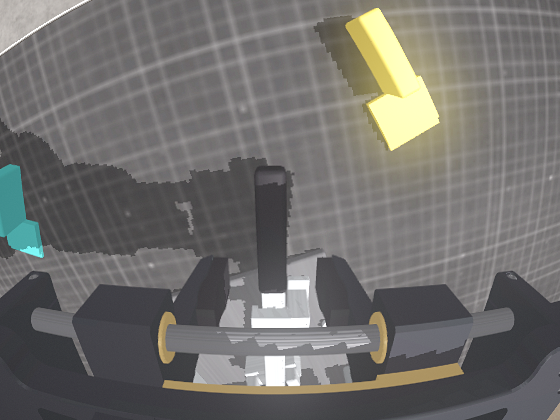

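```bash
python3 - <<'E'
from ov import *
from cell import manip,cams
p,r=barpose(-.36,.11); manip.move_linear(p,.08,r); st("at"); manip.set_gripper(0,50); manip.dwell(.1); st("grip")
A=.176
for a in (.13,.15,.165,A):
    p,r=barpose(-.36,a); manip.move_linear(p,.02,r); s=st("a%.3f"%a)
    if abs(s["contact_force"][2])>18: A=a; print("BREAK"); break
print(bedz())
E
```

```text
at t39.73 F [0.2 0.4 0.3] M [-0.02  0.04  0.  ] p [0.4745 0.0518 0.0251] w0.0450
grip t40.35 F [0.3 0.1 2. ] M [-0.    0.12  0.2 ] p [0.4747 0.0519 0.0254] w0.0173
a0.130 t40.63 F [-0.2  1.1  4.3] M [0.17 0.12 0.19] p [0.4751 0.052  0.0229] w0.0171
a0.150 t40.92 F [0.6 1.1 5.4] M [ 0.21 -0.03  0.24] p [0.4754 0.052  0.0202] w0.0177
a0.165 t41.17 F [0.1 1.6 5.6] M [ 0.23 -0.09  0.17] p [0.4756 0.0519 0.0182] w0.0172
a0.176 t41.42 F [0.  1.6 5. ] M [ 0.21 -0.1   0.23] p [0.4758 0.0519 0.0167] w0.0171
[(np.float64(0.0448), np.float64(0.0807)), (np.float64(0.0444), np.float64(0.0813))]
```

Bed edge is at about 55 mm again, so the blade is below the lip. Next I swing back right and lower gently.

```bash
python3 - <<'E'
from ov import *
from cell import manip,cams
A=.176
for pl in (-.30,-.24,-.18,-.12,-.06,0.):
    p,r=barpose(pl,A); manip.move_linear(p,.05,r); s=st("y%.2f"%pl)
    if np.linalg.norm(s["contact_force"])>25: print("STOP"); break
else:
    print(bedz())
    for a in (.15,.12,.09,.06,.03,0.):
        p,r=barpose(0,a); manip.move_linear(p,.02,r); st("a%.2f"%a)
    print(bedz())
E
```

```text
y-0.30 t41.83 F [ 1.  -1.3  5.3] M [-0.23 -0.19  0.05] p [0.4742 0.0434 0.0167] w0.0175
y-0.24 t42.13 F [ 1.2 -3.4  5.3] M [-0.32 -0.33 -0.22] p [0.473  0.0355 0.0166] w0.0172
y-0.18 t42.44 F [ 2.5 -2.7  4.4] M [-0.49 -0.45 -0.44] p [0.4722 0.0275 0.0164] w0.0176
y-0.12 t42.75 F [ 1.8 -4.1  4.3] M [-0.53 -0.37 -0.54] p [0.4718 0.0195 0.0163] w0.0171
y-0.06 t43.06 F [ 2.5 -5.2  5.7] M [-0.71 -0.37 -0.75] p [0.4719 0.0114 0.0162] w0.0176
y0.00 t43.37 F [ 0.6 -5.8  4.6] M [-0.72 -0.3  -0.89] p [0.4724 0.0034 0.016 ] w0.0177
[(np.float64(0.0439), np.float64(0.0804)), (np.float64(0.0439), np.float64(0.0811))]
a0.15 t43.79 F [ 0.7 -4.9  3.5] M [-0.68 -0.19 -0.97] p [0.4715 0.0036 0.0192] w0.0175
a0.12 t44.14 F [-0.3 -4.5  4.5] M [-0.79 -0.06 -0.94] p [0.4707 0.0035 0.023 ] w0.0176
a0.09 t44.49 F [-2.2 -5.8  4.2] M [-0.84  0.15 -0.88] p [0.47   0.0034 0.0269] w0.0174
a0.06 t44.84 F [-2.2 -5.4  4.8] M [-0.82  0.18 -0.87] p [0.4696 0.0034 0.0308] w0.0176
a0.03 t45.19 F [-2.9 -5.6  5.3] M [-0.88  0.14 -0.8 ] p [0.4694 0.0033 0.0348] w0.0170
a0.00 t45.54 F [-0.9 -0.5 -1.2] M [-0.05 -0.2  -0.06] p [0.471  0.0041 0.039 ] w0.0174
[(np.float64(0.0109), np.float64(0.0746)), (np.float64(0.0097), np.float64(0.0751))]
```

The bed is on the shim with its edge at about 49.1 mm, and the force on the hand has gone. I'll dip the toe, withdraw the bar and lay it back where it came from.

```bash
python3 - <<'E'
from ov import *
from cell import manip,cams
for a,dz in ((-.07,.001),(-.14,.002)):
    p,r=barpose(0,a,0,dz); manip.move_linear(p,.04,r); st("a%.2f"%a)
for s_ in (.02,.045):
    p,r=barpose(0,-.14,s_,.003); manip.move_linear(p,.05,r); st("s%.3f"%s_)
p,r=barpose(0,-.14,.045,.09); manip.move_linear(p,.12,r); st("up"); print(bedz())
rv=toolrv(barR(-.256,0)); P=np.array([.4655,.2942,0.])
manip.move_pose(P+[0,0,.06],rv); manip.move_linear(P+[0,0,.015],.12)
for z in (.008,.006,.005,.004,.003):
    manip.move_linear(P+[0,0,z],.04); manip.dwell(.05); s=st("z%.3f"%z)
    if s["contact_force"][2]>1: break
E
```

```text
a-0.07 t46.05 F [ 0.5  0.7 -2.6] M [ 0.05 -0.15  0.02] p [0.4731 0.0039 0.0499] w0.0173
a-0.14 t46.46 F [ 0.   1.1 -2.8] M [ 0.06 -0.14  0.02] p [0.4745 0.0039 0.0601] w0.0178
s0.020 t47.01 F [ 0.9  0.2 -3.9] M [-0.01 -0.1  -0.04] p [0.4552 0.0012 0.0647] w0.0179
s0.045 t47.66 F [ 0.3  0.9 -3.9] M [ 0.08 -0.05 -0.03] p [ 0.4309 -0.002   0.0682] w0.0177
up t48.53 F [-0.   0.5 -2.9] M [ 0.01 -0.06 -0.03] p [ 0.4302 -0.0019  0.1543] w0.0173
[(np.float64(0.01), np.float64(0.0745)), (np.float64(0.0102), np.float64(0.0751))]
z0.008 t50.73 F [-0.3 -0.1 -4.2] M [0.01 0.08 0.05] p [0.4656 0.2943 0.0082] w0.0175
z0.006 t51.02 F [ 0.   0.8 -3.2] M [0.04 0.11 0.03] p [0.4654 0.2942 0.006 ] w0.0172
z0.005 t51.33 F [-1.   0.4  0. ] M [-0.08  0.2  -0.  ] p [0.4657 0.2944 0.0054] w0.0178
z0.004 t51.62 F [-3.9 -1.8  9.2] M [-0.31  0.66 -0.04] p [0.4657 0.2944 0.0053] w0.0175
```

```bash
python3 - <<'E'
from ov import *
from cell import manip,cams
P=np.array([.4655,.2942,0.])
manip.move_linear(P+[0,0,.005],.04)
manip.set_gripper(.022); manip.set_gripper(.05); manip.move_linear(P+[0,0,.13],.15)
manip.move_pose(np.array([.52,.05,.28]),toolrv(barR(.13,0))); manip.dwell(.3); wcap("w12"); st(); print(bedz())
c=cams.capture("top"); np.savez("pics/top12.npz",**{k:np.array(v) for k,v in c.items()})
E
python3 - <<'E'
from ov import *
c=load("w12"); PS=PM@T2([-.025,-.055,.042],0)
draw(c,shimmodel(PS)[:1]+model(PM)[:3],wproj,(60,20,560,280),1.6,"pics/o12.png")
W=wworld(c).reshape(-1,3); L=(W-PM[:3,3])@PM[:3,:3]
m=(L[:,0]>-.08)&(L[:,0]<-.002)&(abs(L[:,1]+.055)<.03)&(L[:,2]>.0715)&(L[:,2]<.081)
print(m.sum(),cv2.minAreaRect((L[m][:,:2]*1000).astype(np.float32)),np.median(L[m],0))
E
```

```text
t55.20 F [ 0.6 -0.1 -0.2] M [ 0.04  0.   -0.01] p [0.5198 0.0506 0.2795] w0.0498
[(np.float64(0.0111), np.float64(0.0747)), (np.float64(0.0089), np.float64(0.075))]
383 ((-25.827238082885742, -54.31625747680664), (47.84523010253906, 14.359061241149902), 0.8593432903289795) [-0.02674917 -0.05324189  0.07643479]
```

View pics/o12.png

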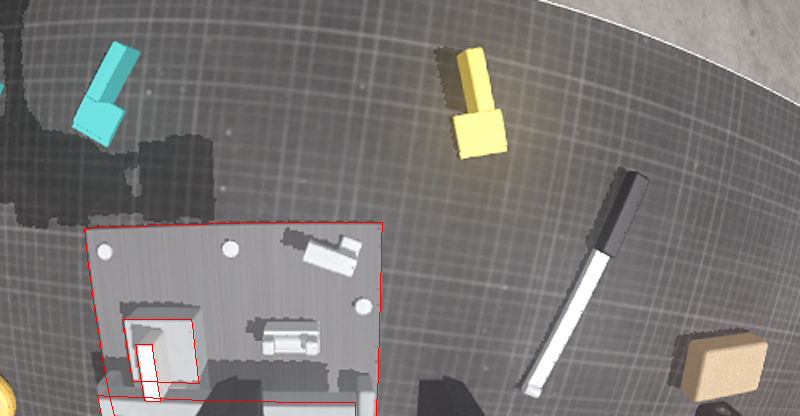

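```bash
python3 - <<'E'
from cell import manip,order
print(order.close_job()); print(manip.state()["clock"])
E
```

```text
the job is handed in; nothing more can be done
None
the job is handed in; nothing more can be done
```

The bed is resting on the shim, the bar is out and lying on the table, and I handed the job in at about 55 s of the 72 s allowed. The hand-in reported no verdict.

1. **Levering:** I gripped the bar by its handle, put its toe under the bed over the fulcrum and levered the front edge up to about 55 mm.
2. **Parking:** I parked the bar under the hook and let go. The camera depth showed the edge holding at about 52 mm.
3. **Shim:** I slid the shim along the ledge until its grip block met the bed's front edge. It stopped advancing at about 7 N of pushing force.
4. **Lowering:** I took the bar again, swung it out of the hook and let the bed down. I then drew the bar out and laid it back where it had been on the table.

**Last checks**
- **Bed edge:** about 49 mm, inside the 48.0–50.8 mm range.
- **Shim:** within about 1 mm of its place along the press and 1 mm sideways, and turned by about 0.015 rad.
- **Bar:** lying on the table, clear of the bed and hook.
- **Forces:** the force on the hand stayed around 11 N or less in every reading I took. I couldn't read the bar-to-bed and shim-to-bed contact forces directly.
- **Bystanders:** I never worked near them, and the cork block looked untouched in the last picture. I didn't measure the tape measure, snips or marker again.

**Disagreement:** the scene camera gave a lower bed tilt twice (0.017 and 0.011, against 0.028 from the top camera). Both times the arm was partly blocking its view, and the two cameras agreed again once it had moved away.

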